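# Make up two vial kits from a gravity track

### The arm

A 6-joint arm with a two-finger parallel gripper is mounted at the origin on a cart in front of the work surface, level with it; the furniture and walls round the work are solid. World frame = base frame: x ahead of the robot, y to its left, z up, the work surface at z = 0. Lengths are in m, angles in rad, forces in N, time in s.
With the tool pointing down it reaches from about 0.35 to 0.975 m from the base axis. Payload 7.1 kg.
Tool frame: the origin (TCP) lies midway between the tips of the shut fingers; the grasp point (between the pads) lies 19 mm behind it; z points along the fingers, y is the line along which they close (so a half turn about z gives the same grasp; the last joint's range is limited). The gripper opens to 88 mm and grips with 3 to 60 N. Pads are 20 mm wide; open, the fingers measure 115 mm over their backs; the gripper's body (75 mm by 178 mm) begins 61 mm behind the grasp point.
Start: joints at [-1.237, 0.423, 1.63, -0, 1.089, -0.019], TCP at [0.216, -0.586, 0.223] pointing down, gripper open.
Joint ranges: [-3, 3], [-0.9, 2.11], [0.09, 2.58], [-1.31, 4.45], [0.11, 2.69], [-2.54, 2.54]. Speed limits (rad/s): [2.39, 2.39, 3.01, 3.14, 3.14, 3.14].

### API

Orientations are given as a unit quaternion [w, x, y, z].
In Python, from station import move_pose, movel, movej, command_gripper, wait, inverse_kinematics, read_camera, camera_info, MotionError, job_done, get_time, get_joint_pos, get_qvel, get_effort, get_tcp_pos, get_ee_rot, get_ft_force, get_ft_torque, get_grip_width, get_finger_force gives the robot as it stands. Calls block until the motion is done:
- move_pose(position, orientation): joint-space move of the TCP to a pose.
- movel(position, frame=None, v=0.15, until_force=None): straight line of the TCP; frame=None keeps the orientation; v is the mean speed in m/s. With until_force (N) it stops when the force on the tool has changed by that much, and returns True; else False.
- movej(angles): joint-space move.
- command_gripper(opening): opening from 0.0 (shut) to 1.0 (fully open); the grip force is fixed at half the most; returns when the fingers have stopped.
- wait(seconds).
- inverse_kinematics(position, orientation): joint angles nearest the present ones, or None.
- read_camera(name): name is "scene" or "top" or "wrist"; returns the picture (420x560x3 uint8, red, green, blue); there is no depth.
- camera_info(name): a dict with "intrinsics" (3x3 intrinsics, pixels), "T" (4x4, takes a point from camera to world coordinates); the wrist camera has in their place "tool_from_camera" (4x4, takes a point from camera to tool coordinates, whose origin is the TCP and whose axes are the flange's). Camera axes: x right, y up, looking along -z (the intrinsics and any distortion apply to the point x, -y, -z); pixel columns grow to the right and rows downward; lengths in m; the calibration is good to about 2 mm. The wrist camera is an equidistant fisheye: a pixel r from the principal point sees the ray r / f radians off the axis. A picture is of the moment at which its call begins: read the wrist's pose just before it. camera_info takes no time and is no camera call.
A pose or a line that the arm cannot do raises MotionError and nothing moves.
- job_done(): hands the job in; it is judged then, once.
Readings, each from a call of its own:
- get_time(): time.
- get_joint_pos(): joint angles.
- get_qvel(): joint speeds.
- get_effort(): joint torques, N m.
- get_tcp_pos(): TCP position.
- get_ee_rot(): TCP orientation.
- get_ft_force(): force on the tool from outside, world axes, zero at the start.
- get_ft_torque(): the same for the moment, N m.
- get_grip_width(): opening from 0.0 (shut) to 1.0 (fully open).
- get_finger_force(): force on a finger pad.
Only numpy, scipy, OpenCV 4.12 (cv2) and the standard library are available. Lean on these libraries where they do the work, as an engineer would, in place of code of your own. Each camera call takes 0.05 s, during which the arm holds its last target. There are 200 camera calls.

### The job

Make up the two kit trays. The square tray gets the vial that is now at the stop of the sloped track, laid in the oblong bay, and the small amber bottle from the open table in front, standing in its square bay; the long narrow tray gets the next vial that rolls down to the stop, laid in the longer bay, and the loose black cap, the same way up as it lies now, in the shorter bay. Leave the third vial on the track at the stop, and do not knock the bottle over.

Things in the scene. Friction and masses are not known exactly. Their poses are not given: they have to be found in the camera images.
- vial_first: Clear vial with black cap, cylinder 20 mm across, 56 mm long, 20 g. Origin: centre of its base end; its z axis runs along it to the cap (middle at z = 28 mm). Lies across the track, lowest, against the stop, base towards the track's -y. Grip it by its two end faces: they overhang the bed and are free there; no room for a finger across the diameter (next vial).
- vial_second: Clear vial with black cap, cylinder 20 mm across, 56 mm long, 20 g. Origin: centre of its base end; its z axis runs along it to the cap (middle at z = 28 mm). It lies second on the track, touching the first, and rolls to the stop once the first is lifted away.
- vial_third: Clear vial with black cap, cylinder 20 mm across, 56 mm long, 20 g. Origin: centre of its base end; its z axis runs along it to the cap (middle at z = 28 mm). It lies third on the track; it moves up behind the second and comes to the stop when that is taken, and stays there as stock.
- bottle: Small amber bottle with black cap, standing alone on the open table near the trays (not the bottles along the back), 44 mm in diameter, 100 mm tall, 0.12 kg; its body has straight sides up to about 60 mm. Origin at the centre of its underside, z up.
- cap: Loose black vial cap lying open side up on the table (blue liner inside), 21 mm in diameter, 14 mm high, 12 g; pick it across its outside. Origin at the centre of its underside, z up.
- square_tray: Fixed grey tray, nearly square: 148 mm along its x, 138 along y, 16 high; bay floors 4 mm above its underside. Origin: centre of the underside, z up. Oblong vial bay on the -x side (towards the robot): x -70 to -26, y -65 to 65 mm; the vial lies along the tray's y. Square bottle bay: x -2 to 70, y -36 to 36 mm.
- long_tray: Fixed grey tray, long and narrow: 226 mm along its x, 52 along y, 16 high; bay floors 4 mm above its underside. Origin: centre of the underside, z up. Longer vial bay on the -x side (towards the robot): x -109 to 21, y -22 to 22 mm; the vial lies along the tray's x. Shorter cap bay: x 25 to 109, y -22 to 22 mm.
- vial_track: Fixed gravity track, 150 mm along its x, bed 34 mm wide, falling 12 degrees to a stop (34 wide, 14 above the bed) at its -x end, towards the robot. Origin: centre of its foot, z up. A vial at the stop has its axis 40 mm up at x = -59, middle at y = 0; the next lie 19 mm further, 4 mm higher each. Side guides, 68 mm over all, start at x = -28 mm; below them the vial ends are free.
Things that resemble listed ones, but are neither listed nor needed, are in the scene too. Leave any red or yellow look-alike of the vial_first alone.

How it is judged:
On the way, in this order (a step that is already met when the one before it is completed fails the run):
1. the first vial lies in the square tray's oblong bay and the second has rolled to the stop (x of vial_first in the frame of square_tray between -0.067 and -0.029 m and y of vial_first in the frame of square_tray between -0.065 and 0.065 m and z of vial_first in the frame of square_tray between 0.008 and 0.02 m and angle between vial_first's own z axis and vertical between 1.42 and 1.72 rad and linear speed of vial_first below 0.04 m/s and x of vial_second in the frame of vial_track between -0.066 and -0.05 m and y of vial_second in the frame of vial_track between -0.04 and -0.016 m and z of vial_second in the frame of vial_track between 0.03 and 0.052 m), for 0.2 s.
2. the second vial lies in the long tray's longer bay and the third has rolled to the stop (x of vial_second in the frame of long_tray between -0.109 and 0.021 m and y of vial_second in the frame of long_tray between -0.019 and 0.019 m and z of vial_second in the frame of long_tray between 0.008 and 0.02 m and angle between vial_second's own z axis and vertical between 1.42 and 1.72 rad and linear speed of vial_second below 0.04 m/s and x of vial_third in the frame of vial_track between -0.066 and -0.05 m and y of vial_third in the frame of vial_track between -0.04 and -0.016 m and z of vial_third in the frame of vial_track between 0.03 and 0.052 m), for 0.2 s.
At the end, for the whole second after the job is handed in: First vial flat on the floor of the square tray's oblong bay, bottle upright (6 degrees) on its square bay's floor; second vial flat on the floor of the long tray's longer bay, cap base down on its shorter bay's floor, anywhere within the bays. Third vial at the track's stop. All at rest (all of step 2 and x of vial_first in the frame of square_tray between -0.067 and -0.029 m and y of vial_first in the frame of square_tray between -0.065 and 0.065 m and z of vial_first in the frame of square_tray between 0.008 and 0.02 m and angle between vial_first's own z axis and vertical between 1.42 and 1.72 rad and linear speed of vial_first below 0.04 m/s and x of bottle in the frame of square_tray between 0.008 and 0.06 m and y of bottle in the frame of square_tray between -0.026 and 0.026 m and z of bottle in the frame of square_tray between -0.002 and 0.01 m and angle between each of bottle, cap's own z axis and vertical below 0.1 rad and linear speed of each of bottle, cap, vial_third below 0.03 m/s and x of cap in the frame of long_tray between 0.03 and 0.104 m and y of cap in the frame of long_tray between -0.019 and 0.019 m and z of cap in the frame of long_tray between -0.002 and 0.01 m); the robot touches nothing.
It fails at once if the bottle is knocked over (angle between bottle's own z axis and vertical above 0.8 rad).
It also fails if it takes over 122 s, if anything falls off the work surface, if the arm or the gripper's body presses on something with over 40 N, if the wrist force passes 120 N, or if a joint passes its speed limit or range.

## Working session

There is one attempt and no reset: what is moved stays moved. The work goes in short steps, each a Python script; the robot and the scene stay as the last script left them, time stands still between calls to the robot, and variables do not carry over. Pictures are saved under pics/ and viewed, at most 14 in all, crops included, and the job is handed in when it is done.

```bash
mkdir -p pics; ls; python3 - <<'E'
from station import *
import cv2,numpy as np
np.set_printoptions(precision=4,suppress=True)
for n in ("scene","top"):
    im=read_camera(n); cv2.imwrite(f"pics/{n}0.png",im[:,:,::-1])
    i=camera_info(n); print(n,i)
print(camera_info("wrist"),get_time(),get_ee_rot())
E
```

```text
pics
scene {'intrinsics': array([[452.7389,   0.    , 282.6436],
       [  0.    , 452.7389, 220.5394],
       [  0.    ,   0.    ,   1.    ]]), 'T': array([[-0.7522,  0.4024, -0.5217, -0.219 ],
       [-0.6587, -0.4399,  0.6104,  0.8339],
       [ 0.0162,  0.8029,  0.5959,  0.8338],
       [ 0.    ,  0.    ,  0.    ,  1.    ]])}
top {'intrinsics': array([[438.251 ,   0.    , 285.0079],
       [  0.    , 438.251 , 217.2378],
       [  0.    ,   0.    ,   1.    ]]), 'T': array([[ 0.0038,  0.996 , -0.0894,  0.352 ],
       [-0.9998,  0.0022, -0.0173,  0.0281],
       [-0.017 ,  0.0894,  0.9958,  1.3271],
       [ 0.    ,  0.    ,  0.    ,  1.    ]])}
{'intrinsics': array([[325.1923,   0.    , 284.6854],
       [  0.    , 325.1923, 213.4554],
       [  0.    ,   0.    ,   1.    ]]), 'tool_from_camera': array([[ 0.0007,  0.9577,  0.2877,  0.0803],
       [ 1.    , -0.0003, -0.0014,  0.0007],
       [-0.0012,  0.2877, -0.9577, -0.1617],
       [ 0.    ,  0.    ,  0.    ,  1.    ]])} 0.1 [-0.0007  0.9845  0.1755 -0.0001]
```

View pics/top0.png

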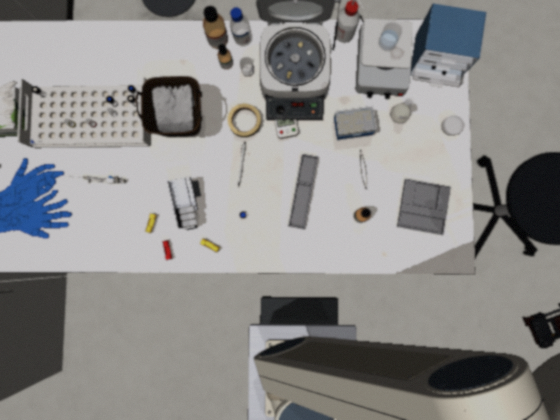

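View pics/scene0.png

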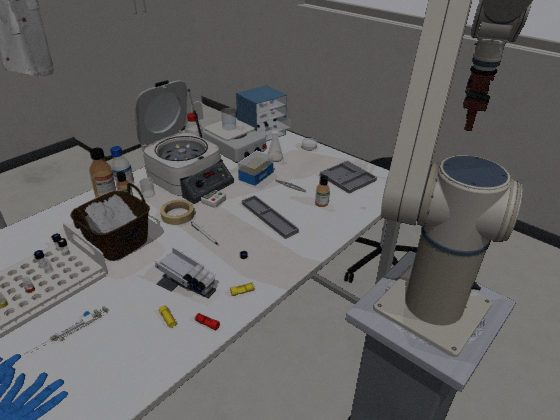

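Top view shows the track at (185,203), with vials at its lower end near (187,222). The cap is at (243,214), the long tray at (304,191), the bottle at (363,214) and the square tray at (424,206). 

Look-alikes:
- **Vial:** yellow at (151,222) and (210,244), red at (168,250), and small tubes in the rack at (110,100).
- **Bottle:** back-row amber at (214,25) and (225,55). 
- **Cap:** none loose elsewhere.

I'll check these choices in enlarged crops.

```bash
python3 - <<'E'
import cv2
im=cv2.imread("pics/top0.png")
cv2.imwrite("pics/c1.png",cv2.resize(im[165:265,135:265],None,fx=6,fy=6,interpolation=2))
cv2.imwrite("pics/c2.png",cv2.resize(im[140:250,280:460],None,fx=4.4,fy=4.4,interpolation=2))
E
```

```text
(no output)
```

View pics/c1.png

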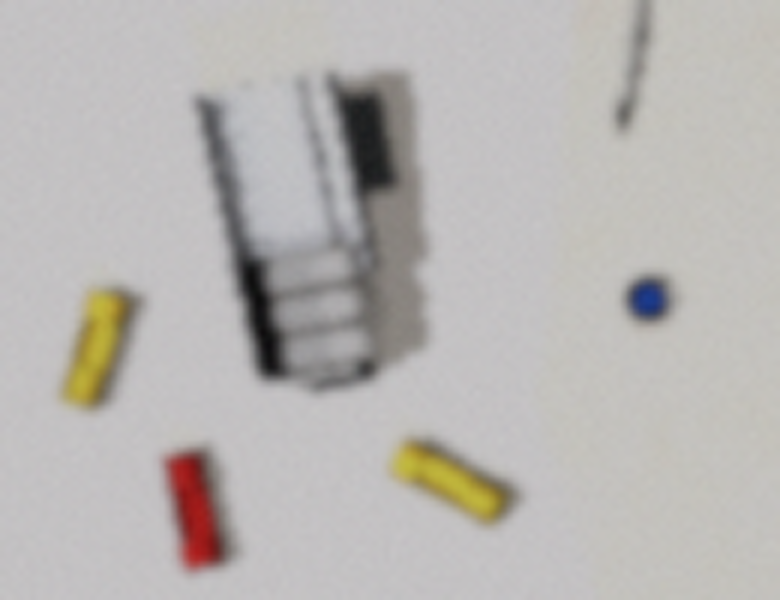

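View pics/c2.png

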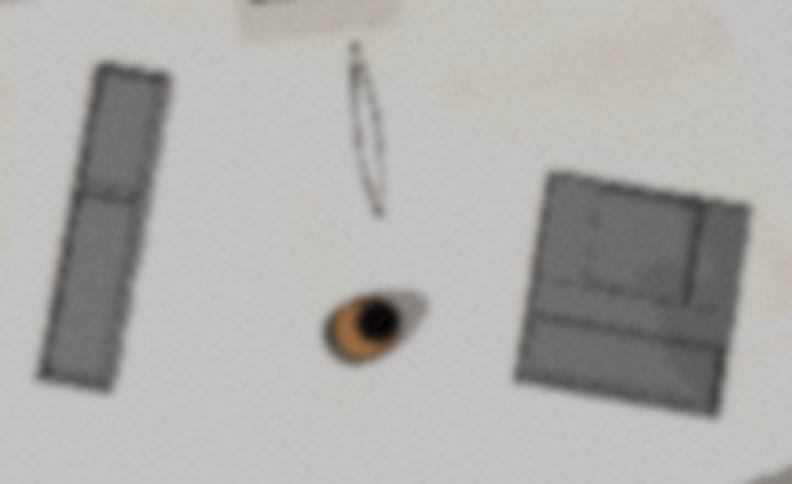

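c1: three clear vials lie at the lower end of the track, around (322,270/308/350), with black caps on the left (+y). The loose cap with a blue liner is at (649,299), and the red and yellow decoys are separate. c2: long tray corners are (98,63),(172,75),(111,391),(37,378); square tray corners are (549,172),(749,205),(717,417),(514,380); the bottle's cap is at (379,320).

```bash
cat > h.py <<'E'
from station import *
import cv2,numpy as np
from scipy.spatial.transform import Rotation as R
from scipy.optimize import least_squares
np.set_printoptions(precision=4,suppress=True)
def ray(cam,uv,pose=None):
    i=camera_info(cam);K=i["intrinsics"];x=(uv[0]-K[0,2])/K[0,0];y=(uv[1]-K[1,2])/K[1,1]
    if cam=="wrist":
        r=np.hypot(x,y);s=np.sin(r)/r if r>1e-9 else 1.;d=np.array([x*s,-y*s,-np.cos(r)]);T=pose@i["tool_from_camera"]
    else: d=np.array([x,-y,-1.]);T=i["T"]
    return T[:3,3],T[:3,:3]@d
def at(cam,uv,z,pose=None):
    o,d=ray(cam,uv,pose);return (o+d*(z-o[2])/d[2])[:2]
def tcp():
    q=get_ee_rot();T=np.eye(4);T[:3,:3]=R.from_quat(np.r_[q[1:],q[0]]).as_matrix();T[:3,3]=get_tcp_pos();return T
def quat(yaw): return [0,np.cos(yaw/2),np.sin(yaw/2),0]   # tool down, tool x at world angle yaw
def best(pos,yaw):
    c=[]
    for y in (yaw,yaw+np.pi):
        y=(y+np.pi)%(2*np.pi)-np.pi
        j=inverse_kinematics(list(pos),quat(y))
        if j is not None: c.append((abs(j[5]),y,j))
    return min(c,key=lambda t:t[0])
def go(pos,yaw):
    b=best(pos,yaw); move_pose(list(pos),quat(b[1])); return b[1]
def snap(name):
    P=tcp();im=read_camera("wrist");cv2.imwrite(f"pics/{name}.png",im[:,:,::-1]);np.save(f"pics/{name}.npy",P);return P
def fitrect(pts,L,W):   # pts: corners (+x+y),(+x-y),(-x-y),(-x+y); returns x,y,yaw
    m=np.array([[L,W],[L,-W],[-L,-W],[-L,W]])/2;pts=np.array(pts)
    def f(p): c,s=np.cos(p[2]),np.sin(p[2]);return (m@np.array([[c,s],[-s,c]])+p[:2]-pts).ravel()
    r=least_squares(f,[*pts.mean(0),0]);return r.x,np.abs(r.fun).max()
E
python3 - <<'E'
from h import *
c2=lambda u,v:((u+.5)/4.4-.5+280,(v+.5)/4.4-.5+140)
c1=lambda u,v:((u+.5)/6-.5+135,(v+.5)/6-.5+165)
L=[at("top",c2(*p),.016) for p in[(98,63),(172,75),(111,391),(37,378)]]
S=[at("top",c2(*p),.016) for p in[(549,172),(749,205),(717,417),(514,380)]]
print("long",fitrect(L,.226,.052));print("sq",fitrect(S,.148,.138))
print("cap",at("top",c1(649,299),.014),"bottle",at("top",c2(379,320),.1),
 "v1",at("top",c1(322,350),.045),"v1scene?",at("top",c1(322,270),.05))
v=at("top",c1(322,350),.045)
b=best([v[0]-.02,v[1],.14],.13);print(b)
go([v[0]-.02,v[1],.14],.13);snap("w1");print(get_time())
E
```

```text
long (array([ 0.5496, -0.0044, -0.188 ]), np.float64(0.0023950167499656727))
sq (array([ 0.5038, -0.3632, -0.1767]), np.float64(0.0016893899027047299))
cap [0.4781 0.1783] bottle [ 0.4764 -0.1771] v1 [0.4497 0.3353] v1scene? [0.4886 0.335 ]
(np.float64(1.0599879216796366), -3.0115926535897932, array([ 0.6408,  0.4206,  1.8662, -0.    ,  0.8547, -1.06  ]))
3.4667
```

View pics/w1.png

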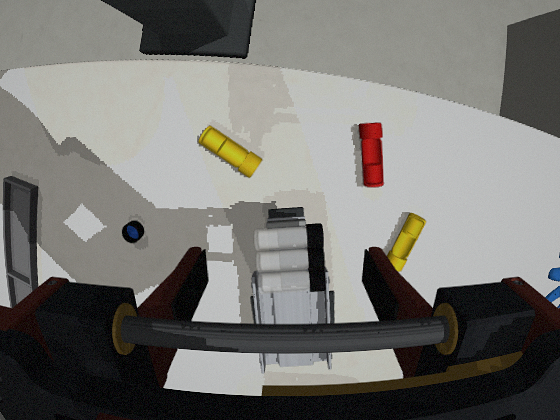

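Wrist view, image up = towards the robot: stop at (287,213), first vial at (285,238), second at (280,262), third near (280,280), caps on the right (+y). The loose cap is at (133,231).

```bash
python3 - <<'E'
import cv2
im=cv2.imread("pics/w1.png")
cv2.imwrite("pics/c3.png",cv2.resize(im[195:305,230:360],None,fx=5,fy=5,interpolation=2))
E
```

```text
(no output)
```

View pics/c3.png

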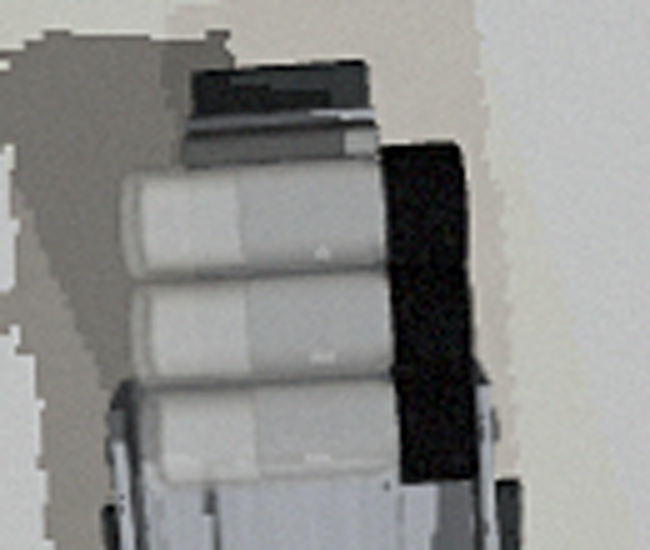

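```bash
python3 - <<'E'
from h import *
P=np.load("pics/w1.npy")
c=lambda u,v:((u+.5)/5-.5+230,(v+.5)/5-.5+195)
m=[]
for a,b,z in (((123,227),(466,204),.040),((132,333),(473,319),.044),((143,435),(480,426),.048)):
    p,q=at("wrist",c(*a),z,P),at("wrist",c(*b),z,P);m.append((p+q)/2)
    print(p,q,"mid",(p+q)/2,"len",np.hypot(*(q-p)),"axis yaw-90",np.arctan2(*(q-p)[::-1])-np.pi/2)
d=m[2]-m[0];print("track dir",np.arctan2(d[1],d[0]),np.hypot(*d))
print("cap",at("wrist",(133,231),.014,P))
E
```

```text
[0.4583 0.3113] [0.4464 0.3695] mid [0.4524 0.3404] len 0.0594384301924246 axis yaw-90 0.20123936471302395
[0.4764 0.315 ] [0.4661 0.3737] mid [0.4712 0.3443] len 0.05965416797131016 axis yaw-90 0.17383182683527454
[0.4942 0.3189] [0.4848 0.3779] mid [0.4895 0.3484] len 0.05970271469922732 axis yaw-90 0.1574252481268077
track dir 0.21287847772419913 0.03800721434698605
cap [0.4773 0.1848]
```

```bash
cat >> h.py <<'E'
def pick_vial(mid,yt,back=.004):
    d=np.array([np.cos(yt),np.sin(yt)]);p=np.array(mid)-back*d
    go([*p,.10],yt);movel([*p,.032],v=.08)
    P=tcp();command_gripper(.4);g=get_grip_width();print("grip",g,get_finger_force())
    n=np.array([*(-.208*d),.978]);c=np.array([*p,.032])
    movel(list(c+n*.035),v=.06);movel(list(c+n*.035+[0,0,.12]),v=.2)
    print("after lift",get_grip_width(),get_finger_force(),get_time())
E
python3 - <<'E'
from h import *
pick_vial([.4515,.338],.19)
t=np.array([.5038,-.3632]);y=-.177
p=t+np.array([np.cos(y),np.sin(y)])*-.048
print(go([*p,.16],y));snap("w2");print(get_time(),get_grip_width())
E
```

```text
grip 0.6306910273302067 29.990656971931458
after lift 0.632118312456668 29.98904675245285 6.85
-0.17700000000000005
9.3583 0.6293611225665351
```

View pics/w2.png

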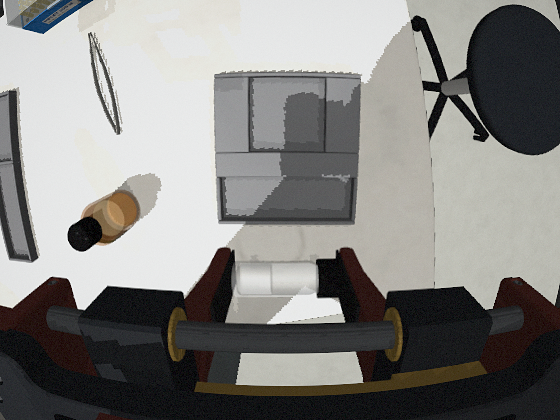

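The vial sits straight between the fingers at (285,278). Square tray corners are at (215,73),(362,74),(356,223),(219,221). The bottle's cap top is at (85,233).

```bash
cat >> h.py <<'E'
def place_vial(p,yaw,o=.80):
    b=go([*p,.08],yaw);movel([*p,.02],v=.12)
    print("contact",movel([*p,.0055],v=.03,until_force=4),get_tcp_pos())
    command_gripper(o);movel([*p,.12],v=.15)
E
python3 - <<'E'
from h import *
P=np.load("pics/w2.npy")
r,e=fitrect([at("wrist",q,.016,P) for q in((215,73),(362,74),(356,223),(219,221))],.148,.138)
print(r,e,"bottle",at("wrist",(85,233),.1,P))
t=(r[:2]+[.5038,-.3632])/2;y=(r[2]-.177)/2
print("use",t,y)
place_vial(t+np.array([np.cos(y),np.sin(y)])*-.048,y)
print(get_time());snap("w3")
im=read_camera("top");cv2.imwrite("pics/top3.png",im[:,:,::-1])
a=cv2.imread("pics/w3.png");c=lambda x0,y0:cv2.resize(im[y0:y0+75,x0:x0+100,::-1],(400,300),interpolation=2)
cv2.imwrite("pics/m3.png",np.vstack([np.hstack([c(140,165),c(375,165)]),cv2.resize(a[100:310,0:560],(800,300))]))
E
```

```text
[ 0.5082 -0.367  -0.1822] 0.0017006590793427478 bottle [ 0.483  -0.1899]
use [ 0.506  -0.3651] -0.17958437879719544
contact True [ 0.4587 -0.3565  0.0061]
12.2833
```

View pics/m3.png

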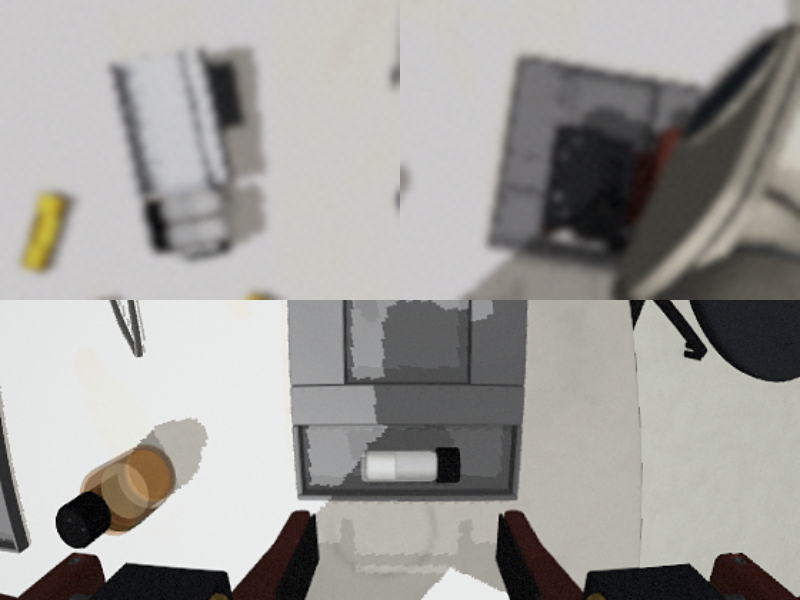

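The first vial lies flat in the oblong bay, at (410,465). Two vials are left on the track, the second now at the stop. Next is the second vial.

```bash
python3 - <<'E'
from h import *
pick_vial([.4515,.338],.19)
t=np.array([.5496,-.0044]);y=-.188
p=t+np.array([np.cos(y),np.sin(y)])*-.044
print(go([*p,.16],y+np.pi/2));snap("w4");print(get_time(),get_grip_width())
E
```

```text
grip 0.6311655269375539 29.989915788173676
after lift 0.6293208516294225 29.988578259944916 17.7167
1.3827963267948968
19.05 0.6318400757167638
```

View pics/w4.png

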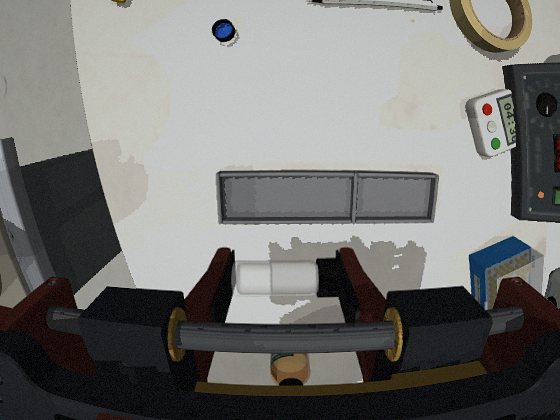

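The second vial is held straight. Long tray corners are TL(218,170), TR(438,173), BR(435,222), BL(219,221).

```bash
python3 - <<'E'
from h import *
P=np.load("pics/w4.npy")
r,e=fitrect([at("wrist",q,.016,P) for q in((438,173),(435,222),(219,221),(218,170))],.226,.052)
print(r,e,"cap",at("wrist",(223,30),.014,P))
t=(r[:2]+[.5496,-.0044])/2;y=(r[2]-.188)/2
print("use",t,y)
place_vial(t+np.array([np.cos(y),np.sin(y)])*-.044,y+np.pi/2)
print(get_time());snap("w5")
go([.474,.181,.14],y+np.pi/2);snap("w6")
a=cv2.imread("pics/w5.png");b=cv2.imread("pics/w6.png")
cv2.imwrite("pics/m5.png",np.vstack([cv2.resize(a[100:310],(800,300)),cv2.resize(b[100:310],(800,300))]));print(get_time())
E
```

```text
[ 0.5545 -0.0002 -0.189 ] 0.002849196802805154 cap [0.4814 0.1786]
use [ 0.552  -0.0023] -0.18847761942154273
contact True [0.5088 0.006  0.0063]
21.9667
22.8167
```

View pics/m5.png

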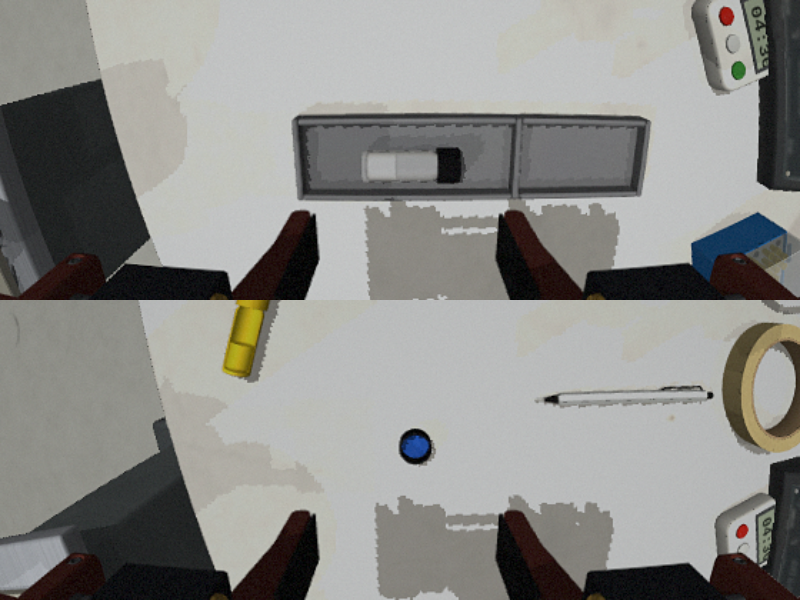

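The second vial is flat in the longer bay, at (412,165). The cap appears at (415,446) in the mosaic, which is (290.5,202) in w6.

```bash
python3 - <<'E'
from h import *
P=np.load("pics/w6.npy");y=-.1885;yt=y+np.pi/2
c=at("wrist",(290.5,202.2),.014,P);print("cap",c)
command_gripper(.6)
go([*c,.06],yt);movel([*c,.004],v=.06);command_gripper(.1);print(get_grip_width(),get_finger_force())
movel([*c,.08],v=.15);print(get_grip_width())
p=np.array([.5535,-.001])+np.array([np.cos(y),np.sin(y)])*.066
go([*p,.09],yt);movel([*p,.025],v=.12);print(movel([*p,.0075],v=.03,until_force=4),get_tcp_pos())
command_gripper(.4);movel([*p,.12],v=.15);snap("w7")
command_gripper(1);go([.44,-.18,.21],-.18);snap("w8");print(get_time())
a=cv2.imread("pics/w7.png");b=cv2.imread("pics/w8.png")
cv2.imwrite("pics/m7.png",np.vstack([cv2.resize(a[120:270],(800,215)),cv2.resize(b[50:310],(800,371))]))
E
```

```text
cap [0.4811 0.1824]
0.2257641615634688 30.00046670436859
0.22938121732351988
True [ 0.6181 -0.0134  0.0081]
31.8
```

View pics/m7.png

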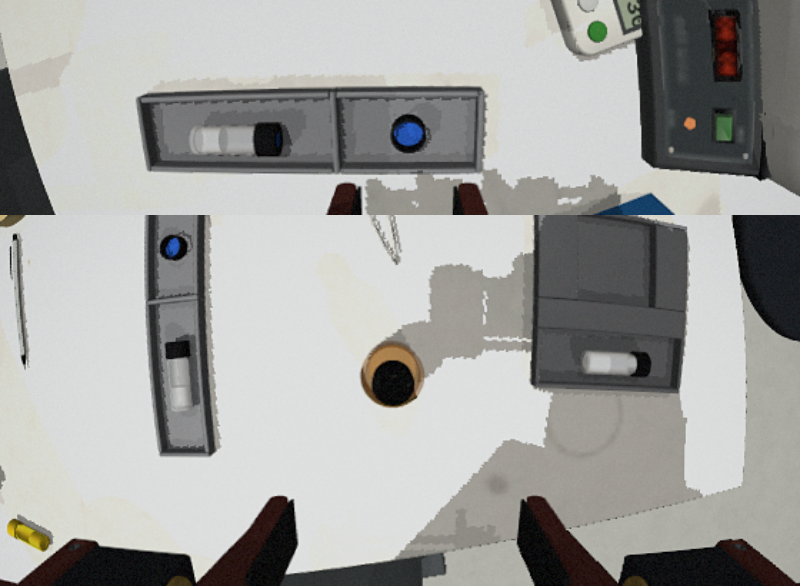

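The cap is open side up in the shorter bay at (408,132), and the bottle's cap top is at (392,383), which is (274,168) in w8.

```bash
python3 - <<'E'
from h import *
P=np.load("pics/w8.npy");y=-.18
c=at("wrist",(274.4,167.6),.1,P);print("bottle",c)
go([*c,.14],y);movel([*c,.030],v=.08);command_gripper(.3);print(get_grip_width(),get_finger_force())
movel([*c,.14],v=.1);print(get_grip_width())
p=np.array([.507,-.366])+np.array([np.cos(y),np.sin(y)])*.034
go([*p,.14],y);movel([*p,.05],v=.12);print(movel([*p,.0335],v=.03,until_force=4),get_tcp_pos())
command_gripper(.85);movel([*p,.17],v=.12)
go([.40,-.25,.28],y);wait(.3);snap("w9");print(get_time())
im=read_camera("top")[:,:,::-1]
a=cv2.imread("pics/w9.png")
cv2.imwrite("pics/m9.png",np.vstack([cv2.resize(im[160:260,130:460],(800,242)),cv2.resize(a[60:300],(800,343))]))
E
```

```text
bottle [ 0.4808 -0.1787]
0.49317754544754616 29.782562142463576
0.4969583909127318
True [ 0.5402 -0.3718  0.0339]
41.2
```

View pics/m9.png

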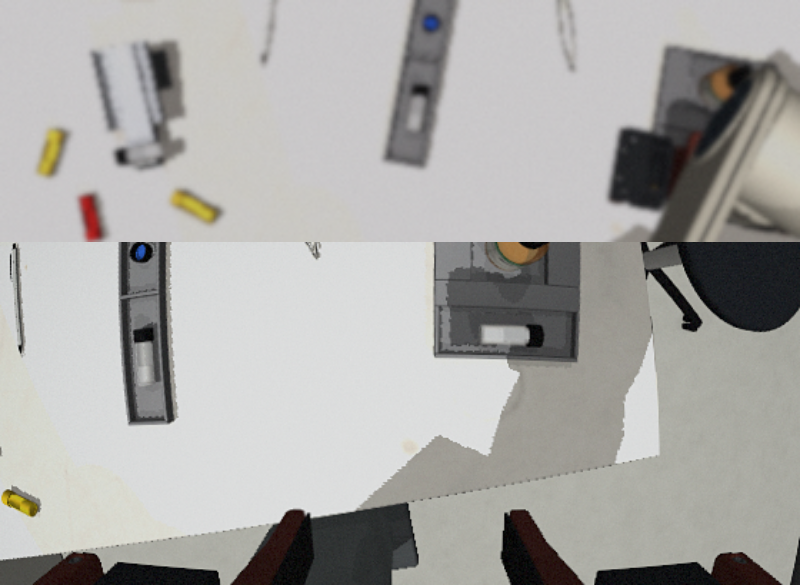

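The third vial is near the stop at (140,155), with its cap at (122,155). I'll check its alignment and the bottle more closely.

```bash
python3 - <<'E'
from h import *
im=read_camera("top")[:,:,::-1];a=cv2.imread("pics/w9.png");s=read_camera("scene")[:,:,::-1]
r=lambda x:cv2.resize(x,(400,300),interpolation=2)
cv2.imwrite("pics/m10.png",np.vstack([np.hstack([r(im[170:245,135:235]),r(s[240:300,145:225])]),np.hstack([r(a[0:150,280:480]),r(s[140:215,300:400])])]))
E
```

```text
(no output)
```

View pics/m10.png

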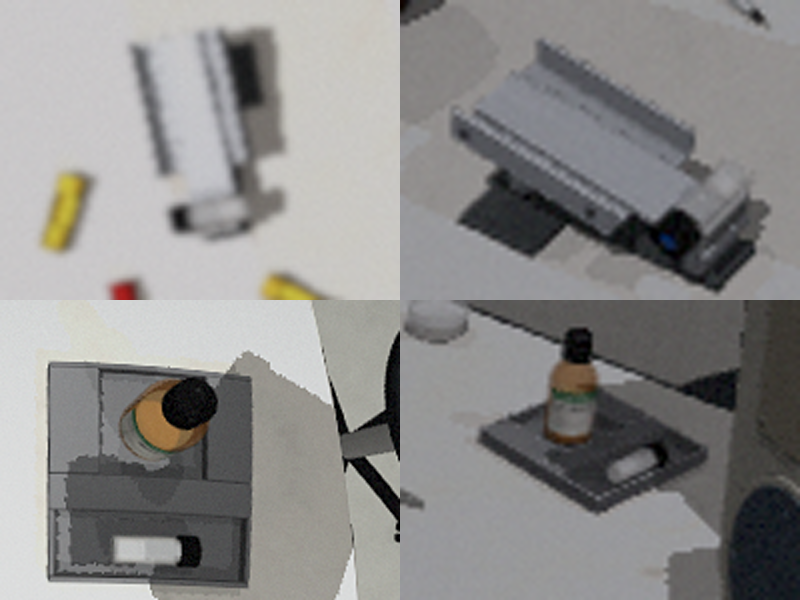

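The third vial sits square against the stop at (208,215), the bottle stands upright in its bay, and the first vial is flat in its bay. Handing in.

```bash
python3 -c "
from station import *
print(job_done(),get_time())"
```

```text
the job is handed in; nothing more can be done
the job is handed in; nothing more can be done
```

I handed the job in at about 41 s of the 122 s allowed: both trays are made up as asked, the third vial is at the stop and the bottle is upright, all judged from the last pictures since no verdict came back.

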